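Level, clear and scan a chip-carved panel

ROBOT

A 7-joint arm with a two-finger parallel gripper is mounted at the origin on the work surface. World frame = base frame: x ahead of the robot, y to its left, z up, the work surface at z = 0. Lengths are in mm, angles in rad, forces in N, time in s.
With the tool pointing down it reaches from about 400 to 875 mm from the base axis. Payload 4.4 kg.
Tool frame: the origin (TCP) lies midway between the tips of the shut fingers; the grasp point (between the pads) lies 19 mm behind it; z points along the fingers, y is the line along which they close (so a half turn about z gives the same grasp; the last joint's range is limited). The gripper opens to 85 mm and grips with 20 to 120 N. Pads are 22 mm wide; open, the fingers measure 114 mm over their backs; the gripper's body (76 mm by 85 mm) begins 54 mm behind the grasp point. The pads swing forward as they close: fully open they stand 13 mm farther back than shut.
Start: joints at [-1.371, 0.628, 0.038, 1.517, -0.027, 0.996, -0.02], TCP at [170.718, 627.195, 231.313] pointing down, gripper open.
Joint ranges: [-3.06, 3.06], [-0.37, 2.12], [-1.25, 1.32], [0.18, 2.47], [-1.1, 4.24], [0.23, 1.98], [-2.94, 2.94]. Speed limits (rad/s): [2.57, 2.57, 3.14, 3.14, 3.14, 3.14, 3.14].

INTERFACE

Orientations are given as [roll, pitch, yaw] about the fixed x, y, z axes, in that order (R = Rz(yaw) Ry(pitch) Rx(roll)).
In Python, from cell import ctrl gives the robot as it stands.
- The arm moves only by the shell command python3 -m handwheel 'ROWS'. ROWS is JSON, a list of rows, each a list of 3 entries, a list of its own where there are three numbers: the turn, a rotation vector about the tool's x, y, z in degrees, then the shift along the tool's x, y, z in m, then the closure, from 0 (fully open) to 1 (shut). A call has 1 to 5 rows; each row shifts and turns the commanded pose from where the row before left it, along the tool's axes as they then stand; what a row does not reach is not made up. A row lasts 1/12 s, in which the tool goes at most 41.7 mm and 7.16 degrees, less where a joint would pass 70% of its speed; a pose out of reach is approached as far as the arm can. A call is refused whole if a number of a shift passes 0.0417 or a number of a turn 7.16, either way. A call with a gripper value outside its range is refused whole. The fingers move at their own pace and stop on an object; the grip force is fixed at half the most. Time passes only in rows, so rows that do not move let the fingers close. It gives the time, the measured TCP pose, the force, the opening and the grip force at its end, in the units of the state.
- ctrl.read_state(): the state, without advancing time (a new reading comes with each control period).
- ctrl.get_image(name): name is "side" or "top"; returns a dict with "pixels" (384x512x3 uint8, red, green, blue), "fx", "fy", "cx", "cy" (pixels), "k1" (the pictures are not rectified: a ray, as slopes to the right and down, at radius r is drawn at 1 + k1 r^2 times it, then the intrinsics apply), "pose" (4x4, takes a point from camera to world coordinates). Camera axes: x right, y up, looking along -z (the intrinsics and any distortion apply to the point x, -y, -z); pixel columns grow to the right and rows downward; lengths in mm; the calibration is good to about 2 mm. A picture is of the moment at which its call begins. There is no depth.
- ctrl.finish_job(): hands the job in; it is judged then, once.
The state is a dict: "clock": time; "qpos": joint angles; "qd": joint speeds; "tau": joint torques, N m; "eef_pos": TCP position; "tool_rot": TCP orientation; "force": force on the tool from outside, world axes, zero at the start; "torque": the same for the moment, N m; "width": finger opening in mm; "gripper_force": force on a finger pad.
Only numpy, scipy, OpenCV 4.12 (cv2) and the standard library are available. Lean on these libraries where they do the work, as an engineer would, in place of code of your own. Each camera call takes 0.05 s, during which the arm holds its last target. There are 200 camera calls.

TASK

Get the carved panel on the tilting board ready and scan it: push the long wedge under the board's low free edge until the board lies level, lift the red-handled gouge off the panel and lay it on the bench, and sweep every loose chip off the panel onto the bench with the sweeping block (not with the fingers, and keep the block off the gouge). Once the panel is bare and lies level on the wedge, hold the scanner still for three seconds about 13 cm straight above the rosette, pointing down at it and never touching the board with it, then stand it back on its calibration plate. Finish with the sweeping block back on the bench, the panel still bare and wedged level, and everything else left where it was.

Things in the scene. Friction and masses are not known exactly. Their poses are not given: they have to be found in the camera images.
- board (a joint): Hinge of the tilting carving board, rad. 0 = board level; positive = free edge too low (0.07 at rest at the start, when nothing props it); negative = too high (limit -0.12). It swings freely and falls back under the board's weight (0.75 kg) unless propped at the free edge.
- board_top (a point): Hinged board with the carved panel: one slab 280 (x) x 240 (y) x 28 mm (plywood below, mid-brown wood above), flat on top (the carving is incised). This point is the middle of its top face, z up. Its +y side is hinged, the axis along its lower edge, 26 mm above the bench; its -y side is the free edge. Level, its top is 54 mm above the bench. Two 9 mm high bumpers under the free edge's corners are looks only.
- rail: The fixed rail that carries the hinge; its origin lies on the bench right under the middle of the hinge axis, axes as the level board. It lies under the hinged side of the board, 3 to 33 mm in from the axis (-y), 360 mm long, 22 mm high; its ends stick out 40 mm either side of the board and carry clamp heads 43 mm high, looks only. Nothing stands beyond the axis. Board middle: 120 mm along its -y. Its yaw stays within 0.12 of zero.
- free_edge (a point): Middle of the lower corner line of the board's free edge (board's -y side), right under the middle of the free side; axes as board_top. It is 9 mm above the bench at the start, 26 mm when level. The wedge goes in here, along the board's +y.
- rosette (a point): Centre of the six-petalled rosette, 100 mm across, cut in the panel's top face, 50 mm along +x and 15 mm along -y from the middle of the panel; axes as board_top.
- wedge: Long plain wooden wedge lying on the bench on its flat side: 220 mm long (x), 40 mm wide (y), height falling evenly from 40 mm at the thick end (-x) to 3 mm at the thin tip (+x). Origin in the middle of its underside. About 0.13 kg. It stays put by friction under the board when let go. At level the free edge bears on it about 137 mm from the tip; 10 mm further in raises the free edge 1.7 mm.
- wedge_tip (a point): Middle of the wedge's thin tip, on its underside, 110 mm from the origin; axes as wedge.
- sweeper: Wooden sweeping block standing on the bench: foot 130 mm long (x) x 36 mm (y) x 24 mm high with a rubber strip beneath, on its middle an upright grip 60 mm (x) x 28 mm (y), from 24 to 65 mm height. Origin in the middle of its underside, z up. 0.12 kg.
- scanner: Handheld surface scanner standing lenses down on its calibration plate: head 50 mm (x) x 92 mm (y) x 48 mm high, above it an upright handle 34 mm (x) x 30 mm (y) from 48 to 137 mm, under a thin cap to 141 mm. Origin in the middle of its underside, z up the handle. It looks along -z. 0.34 kg.
- lens (a point): The scanner's middle lens, in the middle of its underside; axes as scanner, so it looks along -z.
- cal_plate: The scanner's calibration plate, fixed on the bench: white, 120 x 120 x 8 mm with black dots, flat top. Origin in the middle of its underside.
- chip1: Loose gouge chip, a curved sliver of pale wood 36 x 18 x 9 mm, on the panel at the start (or absent). Origin in the middle of its underside.
- chip2: Loose gouge chip, a curved sliver of pale wood 36 x 18 x 9 mm, on the panel at the start (or absent). Origin in the middle of its underside.
- chip3: Loose gouge chip, a curved sliver of pale wood 36 x 18 x 9 mm, on the panel at the start (or absent). Origin in the middle of its underside.
- chip4: Loose gouge chip, a curved sliver of pale wood 36 x 18 x 9 mm, on the panel at the start (or absent). Origin in the middle of its underside.
- chip5: Loose gouge chip, a curved sliver of pale wood 36 x 18 x 9 mm, on the panel at the start (or absent). Origin in the middle of its underside.
- chip6: Loose gouge chip, a curved sliver of pale wood 36 x 18 x 9 mm, on the panel at the start (or absent). Origin in the middle of its underside.
- gouge: Carving gouge with a red eight-sided handle, lying on the panel at the start, roughly along the hinge, handle to its -x: handle 110 mm long, 26 mm across; steel shank and blade to +x, 120 mm, clear of the surface. Origin where handle meets shank, at the height of the handle's underside; best gripped 55 mm along -x, 13 mm up, across y. 0.13 kg.
- mallet: Turned wooden carver's mallet standing on its head, 90 mm across, 230 mm high; a bystander, leave alone. Origin in the middle of its underside.
- wax_tin: Round wax tin, 75 mm across, 29 mm high, on the left; a bystander, leave alone. Origin in the middle of its underside.
- glue_bottle: White glue bottle, 60 mm across, 170 mm high, at the back; a bystander, leave alone. Origin in the middle of its underside.
- offcut: Strip of offcut, 150 x 45 x 22 mm, lying behind the board; a bystander, leave alone. Origin in the middle of its underside.
There are look-alikes about, which are no part of the job. Leave any orange look-alike of the sweeper alone.

How it is judged:
By the outcome, as a careful person would: the job done as asked, in the order asked, and still so for the second after the job is handed in, with the robot touching nothing.
Of chip1, chip2, chip3, chip4, chip5, chip6 only 3 to 6 are there at a start; the rules pass over those that are not, and their reading is None.
At some moment in a run one of wedge, sweeper may be knocked a few centimetres aside while the robot is not near it.
It also fails if it takes over 208 s, if anything falls off the work surface, if the arm or the gripper's body presses on something with over 40 N, if the wrist force passes 120 N, or if a joint passes its speed limit or range.

## Working session

There is one attempt and no reset: what is moved stays moved. The work goes in short steps, Python scripts to look and compute and a shell command to move; the robot and the scene stay as the last step left them, time stands still between calls to the robot, and variables do not carry over. Pictures are saved under pics/ and viewed, at most 14 in all, crops included, and the job is handed in when it is done.

```bash
ls; mkdir -p pics; cat > h.py <<'E'
import numpy as np, cv2, json
from cell import ctrl
from scipy.spatial.transform import Rotation as R
def shot(name,fn):
    im=ctrl.get_image(name); cv2.imwrite(f'pics/{fn}.png',im['pixels'][:,:,::-1])
    np.savez(f'pics/{fn}.npz',**{k:np.array(v) for k,v in im.items()}); return im
def load(fn): return dict(np.load(f'pics/{fn}.npz'))
def K(im): return np.array([[im['fx'],0,im['cx']],[0,im['fy'],im['cy']],[0,0,1.]],float)
def ray(im,u,v):
    p=cv2.undistortPoints(np.array([[[u,v]]],float),K(im),np.array([float(im['k1']),0,0,0]))[0,0]
    T=im['pose']; return T[:3,3],T[:3,:3]@np.array([p[0],-p[1],-1])
def at_z(im,u,v,z):
    o,d=ray(im,u,v); return o+d*(z-o[2])/d[2]
def proj(im,P):
    T=im['pose']; c=T[:3,:3].T@(np.array(P,float)-T[:3,3]); p=np.array([[c[0],-c[1],-c[2]]])
    return cv2.projectPoints(p,np.zeros(3),np.zeros(3),K(im),np.array([float(im['k1']),0,0,0]))[0][0,0]
def crop(fn,out,x0,y0,x1,y1,s):
    a=cv2.imread(f'pics/{fn}.png')[y0:y1,x0:x1]; cv2.imwrite(f'pics/{out}.png',cv2.resize(a,None,fx=s,fy=s,interpolation=cv2.INTER_CUBIC))
def tri(im1,p1,im2,p2):
    o1,d1=ray(im1,*p1);o2,d2=ray(im2,*p2)
    A=np.stack([d1,-d2],1);t=np.linalg.lstsq(A,o2-o1,rcond=None)[0];a=o1+t[0]*d1;b=o2+t[1]*d2
    return (a+b)/2,np.linalg.norm(a-b)
E
python3 - <<'E'
from h import *
s=ctrl.read_state(); print(s)
for n in('top','side'):
    im=shot(n,n+'0'); print(n,im['fx'],im['cx'],im['cy'],im['k1'],im['pose'].round(3).tolist())
a=cv2.imread('pics/top0.png'); cv2.imwrite('pics/top0b.png',cv2.resize(a,(800,600),interpolation=cv2.INTER_CUBIC))
a=cv2.imread('pics/side0.png'); cv2.imwrite('pics/side0b.png',cv2.resize(a,(800,600),interpolation=cv2.INTER_CUBIC))
E
```

```text
pics
{'clock': 0.0, 'qpos': array([-1.3707861 ,  0.62935046,  0.03843036,  1.51838582, -0.02701995,
        0.99627905, -0.020042  ]), 'qd': array([ 0.00186201, -0.00041133,  0.00069132, -0.00029702, -0.00076487,
        0.00183197,  0.00048859]), 'tau': array([ 7.88567650e-04, -5.63407016e+01,  1.22632340e+00, -1.93436944e+01,
        1.09076482e-02,  1.08455479e-02, -6.07515275e-06]), 'eef_pos': array([170.544166  , 626.57560505, 230.38035735]), 'tool_rot': array([-3.13968738e+00,  2.21866034e-06,  2.87573854e+00]), 'force': array([-0.28973802,  0.5227106 , -0.37039526]), 'torque': array([-0.01511175, -0.04397362, -0.00710603]), 'gripper_force': 0.0, 'width': 85.47229907951645}
top 361.9278428795602 251.31117198153396 186.79818730503504 -0.09121146701377073 [[-0.058, 0.975, -0.215, 399.954], [-0.998, -0.055, 0.017, 110.449], [0.004, 0.216, 0.976, 999.444], [0.0, 0.0, 0.0, 1.0]]
side 361.1454526478573 260.39039048121987 194.98873127078093 0.0025076231388531742 [[0.841, 0.416, -0.347, 285.271], [-0.541, 0.625, -0.563, -416.652], [-0.017, 0.661, 0.75, 738.934], [0.0, 0.0, 0.0, 1.0]]
```

View pics/top0b.png

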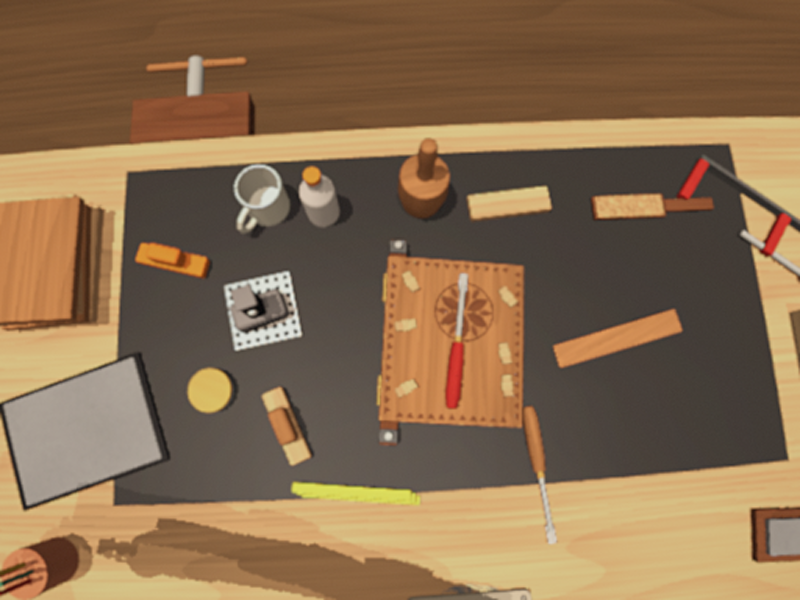

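View pics/side0b.png

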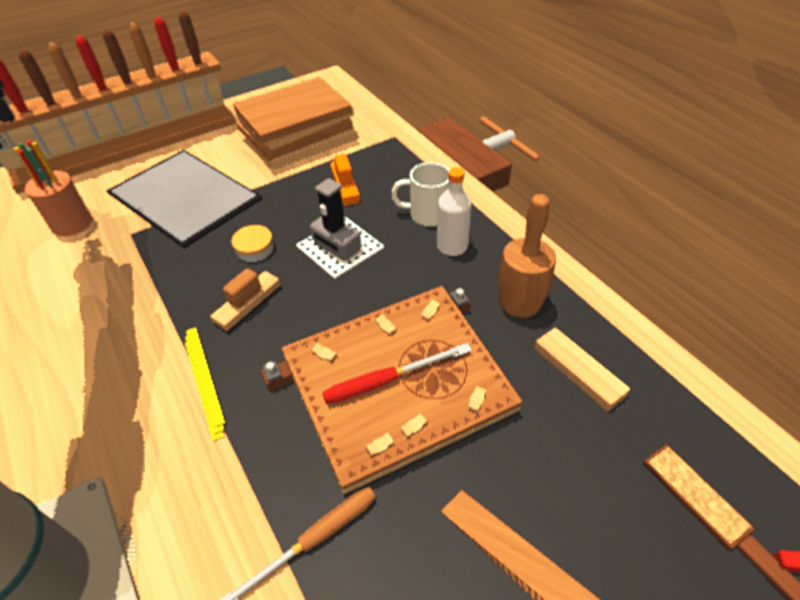

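```bash
python3 -c "
from h import *
crop('top0','c1',235,155,445,285,3.8)
crop('top0','c2',80,145,240,305,3.75)"
```

```text
(no output)
```

View pics/c1.png

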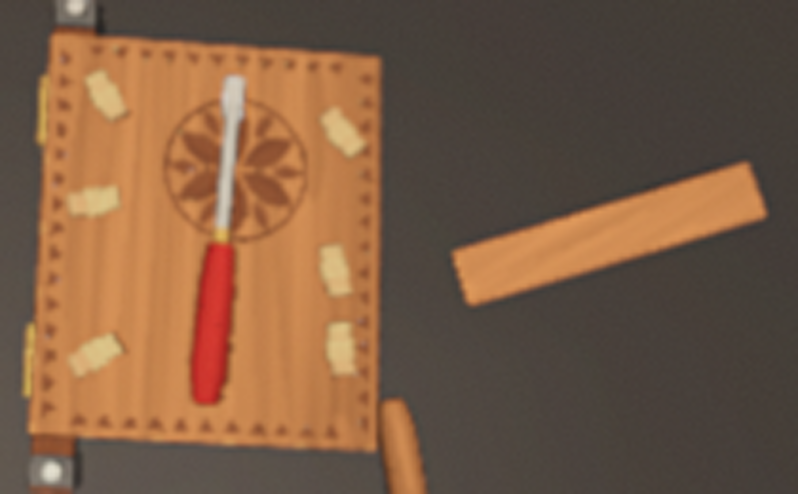

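View pics/c2.png

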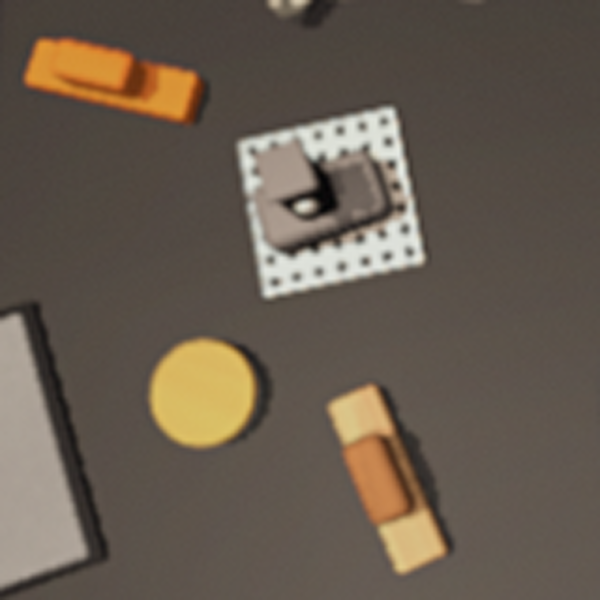

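```bash
python3 - <<'E'
from h import *
im=load('top0')
c=lambda x,y:(235+x/3.8-.37,155+y/3.8-.37)
d=lambda x,y:(80+x/3.75-.37,145+y/3.75-.37)
P={}
def p(n,uv,z): P[n]=at_z(im,*uv,z); print(n,P[n].round(1))
zl=54-.07*240
p('UL',c(55,35),54);p('LL',c(30,433),54);p('UR',c(381,58),zl);p('LR',c(376,450),zl)
a=P
print('len',np.linalg.norm(P['UL']-P['LL']),np.linalg.norm(P['UR']-P['LR']),np.linalg.norm(P['UL']-P['UR']))
for n in(('LL','UL'),('LR','UR')): v=P[n[1]]-P[n[0]];print('yaw',np.arctan2(v[1],v[0]))
p('rosette',c(236,170),54-.07*135)
p('tipA',c(452,252),3);p('tipB',c(470,305),3);p('thA',c(749,163),40);p('thB',c(767,215),40)
t=(P['tipA']+P['tipB'])/2;k=(P['thA']+P['thB'])/2;v=t-k;print('tip',t,'thick',k,np.linalg.norm(v[:2]),'yaw',np.arctan2(v[1],v[0]),np.linalg.norm(P['tipA']-P['tipB']))
p('gh',c(222,242),54-7+13+3);p('ge',c(206,395),54-7+13+3)
v=P['gh']-P['ge'];print('gyaw',np.arctan2(v[1],v[0]),np.linalg.norm(v))
for i,q in enumerate([(106,93),(94,202),(97,354),(343,132),(336,270),(340,348)]):p('chip%d'%i,c(*q),56-.07*q[0]*.63 if 0 else 54)
print('sweeper');
for n,q in dict(tl=(328,405),tr=(376,384),br=(446,551),bl=(402,574)).items():p(n,d(*q),24)
v=P['tl']+P['tr']-P['bl']-P['br'];print('mid',(P['tl']+P['tr']+P['bl']+P['br'])/4,'yaw',np.arctan2(v[1],v[0]),np.linalg.norm(v)/2,np.linalg.norm(P['tl']-P['tr']))
print('plate')
q=[(238,140),(395,106),(424,264),(265,298)]
Q=np.array([at_z(im,*d(*x),8) for x in q]);print(Q.round(1),Q.mean(0))
v=Q[0]+Q[1]-Q[2]-Q[3];print('yaw',np.arctan2(v[1],v[0]))
p('handle tops?',d(284,165),141)
E
```

```text
UL [672.2  96.6  54. ]
LL [395.5 129.1  54. ]
UR [ 646.6 -139.8   37.2]
LR [ 369.2 -107.4   37.2]
len 278.6676095576274 279.33906046219454 238.345613863998
yaw -0.11683993956585115
yaw -0.11607593514084787
rosette [568.8 -25.7  44.5]
tipA [ 506.  -185.6    3. ]
tipB [ 466.5 -194.6    3. ]
thA [ 552.6 -403.    40. ]
thB [ 513.8 -410.5   40. ]
tip [ 486.22674082 -190.08797996    3.        ] thick [ 533.21608439 -406.73748145   40.        ] 221.6867269466997 yaw 1.784379306269483 40.45492828189522
gh [516.1  -9.3  63. ]
ge [413.6   9.7  63. ]
gyaw -0.18300121762094834 104.24133681932143
chip0 [627.6  63.   54. ]
chip1 [550.3  76.3  54. ]
chip2 [445.6  80.8  54. ]
chip3 [ 590.  -102.5   54. ]
chip4 [493.1 -87.9  54. ]
chip5 [439.6 -85.5  54. ]
sweeper
tl [447.7 328.8  24. ]
tr [460.8 294.1  24. ]
br [342.3 247.7  24. ]
bl [328.2 279.   24. ]
mid [394.77386852 287.39826068  24.        ] yaw 0.3836997324728023 128.3483327892207 37.10115073243115
plate
[[649.7 398.8   8. ]
 [669.3 279.1   8. ]
 [547.7 259.9   8. ]
 [528.8 378.1   8. ]] [598.87724789 328.96196849   8.        ]
yaw 0.16321135293458577
handle tops? [597.7 329.7 141. ]
```

```bash
cat >> h.py <<'E'
def plan(x,y,z,yaw):
    s=ctrl.read_state(); y0=s['tool_rot'][2]; d=np.degrees((yaw-y0+np.pi)%(2*np.pi)-np.pi)
    if abs(d)>90: d-=180*np.sign(d)
    Rm=R.from_euler('z',y0+np.radians(d))*R.from_euler('x',np.pi)
    dp=np.array([x,y,z])-s['eef_pos']; print('t',round(s['clock'],2),'pos',s['eef_pos'].round(1),'rot',s['tool_rot'].round(4),'w',round(s['width'],1),'F',s['force'].round(1),'q',s['qpos'].round(2))
    print('turn tool z deg',round(-d,2),'(alt',round(-d+180*np.sign(d),1),') then shift mm',Rm.inv().apply(dp).round(1),'norm',round(np.linalg.norm(dp),1))
def diff(a,b,x0,y0,x1,y1):
    A=load(a)['pixels'][y0:y1,x0:x1].astype(int);B=load(b)['pixels'][y0:y1,x0:x1].astype(int); return (abs(A-B).max(2)>40).sum()
E
T='[[0,0,6.95],[0,0,0],0]'
python3 -m handwheel '[[[0,0,6.95],[0,0,0],0],[[0,0,6.95],[0,0,0],0],[[0,0,6.95],[0,0,0],0],[[0,0,6.95],[0,0,0],0],[[0,0,6.95],[0,0,0],0]]'
python3 -m handwheel '[[[0,0,6.95],[0,0,0],0],[[0,0,6.95],[0,0,0],0],[[0,0,6.95],[0,0,0],0],[[0,0,6.95],[0,0,0],0]]'
python3 -m handwheel '[[[0,0,0],[-0.0387,0.0127,0],0],[[0,0,0],[-0.0387,0.0127,0],0],[[0,0,0],[-0.0387,0.0127,0],0],[[0,0,0],[-0.0387,0.0127,0],0],[[0,0,0],[-0.0387,0.0127,0],0]]'
python3 -c "
from h import *
plan(480,100,231,1.784)"
```

```text
clock: 0.52
eef_pos: [170.6, 626.8, 230.8]
tool_rot: [-3.141, 0.001, 2.263]
force: [0.2, -0.6, -0.5]
width: 85.4
gripper_force: 0.0
clock: 0.85
eef_pos: [170.5, 626.9, 230.8]
tool_rot: [-3.141, 0.001, 1.778]
force: [0.7, -0.2, -0.5]
width: 85.3
gripper_force: 0.0
clock: 1.27
eef_pos: [274.1, 449.6, 231.0]
tool_rot: [-3.141, 0.001, 1.785]
force: [0.7, 1.0, -0.0]
width: 85.2
gripper_force: 0.0
t 1.27 pos [274.1 449.6 231. ] rot [-3.1412e+00  6.0000e-04  1.7847e+00] w 85.2 F [ 0.7  1.  -0. ] q [-1.32  0.47  0.35  1.87 -0.21  0.84 -0.65]
turn tool z deg 0.04 (alt -180.0 ) then shift mm [-385.2  127.3    0. ] norm 405.7
```

```bash

python3 -m handwheel '[[[0,0,0],[-0.0385,0.0127,0],0],[[0,0,0],[-0.0385,0.0127,0],0],[[0,0,0],[-0.0385,0.0127,0],0],[[0,0,0],[-0.0385,0.0127,0],0],[[0,0,0],[-0.0385,0.0127,0],0]]' >/dev/null
python3 -m handwheel '[[[0,0,0],[-0.0385,0.0127,0],0],[[0,0,0],[-0.0385,0.0127,0],0],[[0,0,0],[-0.0385,0.0127,0],0],[[0,0,0],[-0.0385,0.0127,0],0],[[0,0,0],[-0.0385,0.0127,0],0]]' >/dev/null
python3 -c "
from h import *
shot('top','top1'); print(diff('top0','top1',345,190,445,245))
plan(526.6,-376.6,120,1.784)"
```

```text
0
t 2.15 pos [484.7  90.7 232. ] rot [3.1371 0.007  1.7726] w 85.4 F [ 5.3 -5.6  1.9] q [-0.53  0.43  0.39  1.96 -0.21  0.8   0.19]
turn tool z deg -0.65 (alt 179.3 ) then shift mm [-465.5  -57.9  112. ] norm 482.3
```

```bash

python3 -m handwheel '[[[0,0,0],[-0.0388,-0.0048,0.0093],0],[[0,0,0],[-0.0388,-0.0048,0.0093],0],[[0,0,0],[-0.0388,-0.0048,0.0093],0],[[0,0,0],[-0.0388,-0.0048,0.0093],0],[[0,0,0],[-0.0388,-0.0048,0.0093],0]]' >/dev/null
python3 -m handwheel '[[[0,0,0],[-0.0388,-0.0048,0.0093],0],[[0,0,0],[-0.0388,-0.0048,0.0093],0],[[0,0,0],[-0.0388,-0.0048,0.0093],0],[[0,0,0],[-0.0388,-0.0048,0.0093],0],[[0,0,0],[-0.0388,-0.0048,0.0093],0]]' >/dev/null
python3 -m handwheel '[[[0,0,0],[-0.0388,-0.0048,0.0093],0],[[0,0,0],[-0.0388,-0.0048,0.0093],0],[[0,0,0],[0,0,0],0]]' >/dev/null
python3 -c "
from h import *
plan(526.6,-376.6,3,1.784)"
```

```text
t 3.23 pos [ 518.6 -375.2  118. ] rot [-3.1381  0.0068  1.7747] w 85.2 F [-0.3 -2.   0.9] q [ 0.41  0.76  0.29  1.65 -0.28  0.76  1.02]
turn tool z deg -0.53 (alt 179.5 ) then shift mm [ -3.1   7.5 115. ] norm 115.2
```

```bash

python3 -m handwheel '[[[0,0,-0.5],[-0.003,0.0075,0.015],0],[[0,0,0],[0,0,0.035],0],[[0,0,0],[0,0,0.035],0],[[0,0,0],[0,0,0],0],[[0,0,0],[0,0,0],0]]' >/dev/null
python3 -c "
from h import *
plan(526.6,-376.6,3,1.784)"
```

```text
t 3.65 pos [ 528.  -364.9   32.9] rot [-3.138  -0.0039  1.7929] w 85.5 F [0.  0.1 0.7] q [ 0.42  0.88  0.23  1.68 -0.31  0.62  1.05]
turn tool z deg 0.51 (alt -179.5 ) then shift mm [-11.1  -3.9  29.9] norm 32.2
```

```bash

python3 -m handwheel '[[[0,0,0.5],[-0.011,-0.004,0],0],[[0,0,0],[0,0,0.015],0],[[0,0,0],[0,0,0.015],0],[[0,0,0],[0,0,0],0],[[0,0,0],[0,0,0],0]]' >/dev/null
python3 -c "
from h import *
plan(526.6,-376.6,3,1.784)"
```

```text
t 4.07 pos [ 527.5 -377.4    4. ] rot [-3.1406e+00 -1.7000e-03  1.7840e+00] w 85.6 F [ 1.  -0.7  0.3] q [ 0.45  0.93  0.22  1.66 -0.32  0.59  1.07]
turn tool z deg 0.0 (alt -180.0 ) then shift mm [ 1.  -0.7  1. ] norm 1.6
```

Good. Close on the wedge and check.

```bash

python3 -m handwheel '[[[0,0,0],[0,0,0.001],0.3],[[0,0,0],[0,0,0],0.6],[[0,0,0],[0,0,0],1],[[0,0,0],[0,0,0],1],[[0,0,0],[0,0,0],1]]'
python3 -m handwheel '[[[0,0,0],[0,0,0],1],[[0,0,0],[0,0,0],1],[[0,0,0],[0,0,0],1],[[0,0,0],[0,0,0],1],[[0,0,0],[0,0,0],1]]'
python3 -c "
from h import *
plan(526.6,-376.6,3,1.4538)"
```

```text
clock: 4.48
eef_pos: [528.6, -378.3, 4.4]
tool_rot: [3.141, 0.001, 1.784]
force: [0.7, 1.4, 6.4]
width: 39.3
gripper_force: 62.1
clock: 4.9
eef_pos: [528.6, -378.4, 4.4]
tool_rot: [3.141, 0.001, 1.784]
force: [0.1, 0.2, 4.6]
width: 39.4
gripper_force: 61.7
t 4.9 pos [ 528.6 -378.4    4.4] rot [3.1408e+00 8.0000e-04 1.7841e+00] w 39.4 F [0.1 0.2 4.6] q [ 0.45  0.93  0.22  1.66 -0.32  0.58  1.07]
turn tool z deg 18.93 (alt -161.1 ) then shift mm [ 1.5 -2.2  1.4] norm 3.0
```

```bash

python3 -m handwheel '[[[0,0,0],[0,0,-0.001],1],[[0,0,6.31],[0,0,0],1],[[0,0,6.31],[0,0,0],1],[[0,0,6.31],[0,0,0],1],[[0,0,0],[0,0,0],1]]'
python3 -m handwheel '[[[0,0,0],[-0.01,-0.016,0],1],[[0,0,0],[0,-0.016,0],1],[[0,0,0],[0,-0.016,0],1],[[0,0,0],[0,0,0],1],[[0,0,0],[0,0,0],1]]'
python3 -c "
from h import *
plan(500.7,-177.7,5,1.4538)"
```

```text
clock: 5.32
eef_pos: [528.2, -377.7, 4.4]
tool_rot: [-3.141, 0.0, 1.451]
force: [-0.2, -0.5, 1.0]
width: 38.8
gripper_force: 61.3
clock: 5.73
eef_pos: [478.7, -382.5, 4.6]
tool_rot: [-3.141, -0.0, 1.454]
force: [0.6, -0.1, -1.0]
width: 39.1
gripper_force: 61.0
t 5.73 pos [ 478.7 -382.5    4.6] rot [-3.1410e+00 -4.0000e-04  1.4545e+00] w 39.1 F [ 0.6 -0.1 -1. ] q [ 0.46  0.9   0.28  1.77 -0.44  0.53  0.9 ]
turn tool z deg 0.04 (alt -180.0 ) then shift mm [206.   -2.1  -0.4] norm 206.0
```

```bash

python3 -m handwheel '[[[0,0,0],[0.02,-0.002,0],1],[[0,0,0],[0.02,0,0],1],[[0,0,0],[0.02,0,0],1],[[0,0,0],[0.02,0,0],1],[[0,0,0],[0.015,0,0],1]]'
python3 -m handwheel '[[[0,0,0],[0.01,0,0],1],[[0,0,0],[0.01,0,0],1],[[0,0,0],[0.01,0,0],1],[[0,0,0],[0,0,0],1],[[0,0,0],[0,0,0],1]]'
python3 -c "
from h import *
shot('side','side1');crop('side1','c3',160,160,420,355,3)
plan(500.7,-177.7,5,1.4538)"
```

```text
clock: 6.15
eef_pos: [490.1, -285.6, 4.4]
tool_rot: [3.141, -0.001, 1.457]
force: [0.2, -0.6, -0.5]
width: 39.0
gripper_force: 61.2
clock: 6.57
eef_pos: [492.8, -259.5, 4.9]
tool_rot: [3.14, 0.002, 1.453]
force: [1.5, -3.2, -1.8]
width: 39.4
gripper_force: 60.9
t 6.62 pos [ 492.8 -259.5    4.8] rot [3.1397e+00 2.0000e-03 1.4527e+00] w 39.3 F [ 1.9 -2.8 -2.4] q [ 0.27  0.86  0.26  1.93 -0.5   0.41  0.79]
turn tool z deg -0.06 (alt 179.9 ) then shift mm [82.2 -1.7 -0.2] norm 82.2
```

View pics/c3.png

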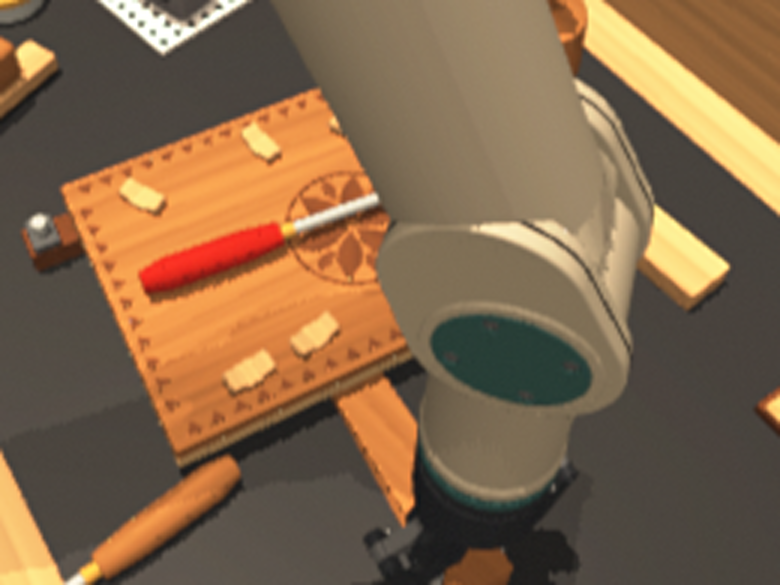

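```bash

python3 -m handwheel '[[[0,0,0],[0.012,-0.002,0],1],[[0,0,0],[0.014,0,0],1],[[0,0,0],[0.014,0,0],1],[[0,0,0],[0.014,0,0],1],[[0,0,0],[0.012,0,0],1]]'
python3 -m handwheel '[[[0,0,0],[0.007,0,0],1],[[0,0,0],[0.005,0,0],1],[[0,0,0],[0.002,0,0],1],[[0,0,0],[0,0,0],1],[[0,0,0],[0,0,0],1]]'
python3 -c "
from h import *
plan(500.7,-177.7,5,1.4538)"
```

```text
clock: 7.03
eef_pos: [497.3, -194.1, 4.7]
tool_rot: [3.141, 0.003, 1.452]
force: [-1.2, -6.3, -3.1]
width: 39.4
gripper_force: 60.8
clock: 7.45
eef_pos: [499.0, -178.6, 4.5]
tool_rot: [-3.141, -0.0, 1.453]
force: [-0.6, -3.4, -5.3]
width: 39.1
gripper_force: 60.7
t 7.45 pos [ 499.  -178.6    4.5] rot [-3.1410e+00 -1.0000e-04  1.4534e+00] w 39.1 F [-0.6 -3.4 -5.3] q [ 0.13  0.84  0.25  2.01 -0.55  0.36  0.7 ]
turn tool z deg -0.02 (alt 180.0 ) then shift mm [ 1.1  1.6 -0.5] norm 2.0
```

```bash

python3 -m handwheel '[[[0,0,0],[0.001,0,0],1],[[0,0,0],[0,0,0],0.9],[[0,0,0],[0,0,0],0.7],[[0,0,0],[0,0,0],0.5],[[0,0,0],[0,0,0],0.3]]' >/dev/null
python3 -m handwheel '[[[0,0,0],[0,0,0],0],[[0,0,0],[0,0,0],0],[[0,0,0],[0,0,-0.01],0],[[0,0,0],[0,0,-0.03],0],[[0,0,0],[0,0,-0.04],0]]'
python3 -m handwheel '[[[0,0,0],[0,0,-0.04],0],[[0,0,0],[-0.03,0,-0.025],0],[[0,0,0],[-0.03,0,-0.025],0],[[0,0,0],[-0.03,0,-0.025],0],[[0,0,0],[-0.03,0,-0.025],0]]' >/dev/null
python3 -m handwheel '[[[0,0,0],[-0.04,0,0],0],[[0,0,0],[-0.04,0,0],0],[[0,0,0],[0,0,0],0]]' >/dev/null
python3 -c "
from h import *
plan(465,0,100,2.959)
shot('top','top2');shot('side','side2')
a=cv2.resize(cv2.imread('pics/top2.png')[145:290,220:400],None,fx=2.2,fy=2.2,interpolation=2);b=cv2.resize(cv2.imread('pics/side2.png')[160:350,160:350],None,fx=2.1,fy=2.1,interpolation=2)
c=np.zeros((399,795,3),np.uint8);c[:319,:396]=a;c[:,396:]=b[:399,:399];cv2.imwrite('pics/c4.png',c)"
```

```text
clock: 8.28
eef_pos: [497.4, -176.2, 84.1]
tool_rot: [-3.136, -0.002, 1.454]
force: [1.0, -0.6, -0.6]
width: 85.3
gripper_force: 0.0
t 8.95 pos [ 472.2 -385.9  227.1] rot [3.1398 0.0092 1.4435] w 85.4 F [-0.7 -2.2  0.5] q [ 0.33  0.62  0.5   1.66 -0.34  0.95  0.82]
turn tool z deg -86.83 (alt 93.2 ) then shift mm [ 77.1 378.2 127.1] norm 406.4
```

View pics/c4.png

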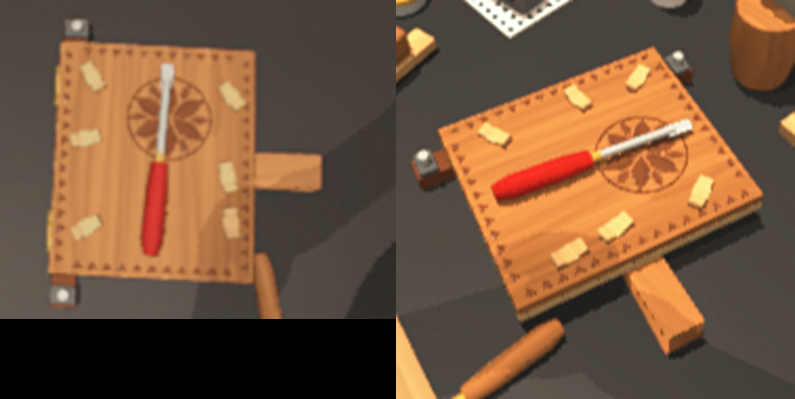

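```bash

python3 -c "
from h import *
a=cv2.resize(cv2.imread('pics/top2.png')[195:245,315:375],None,fx=6.5,fy=6.5,interpolation=2);b=cv2.resize(cv2.imread('pics/side2.png')[250:340,255:325],None,fx=5.7,fy=5.7,interpolation=2)
print(a.shape,b.shape)
c=np.zeros((513,790,3),np.uint8);c[:325,:390]=a;c[:,391:]=b;cv2.imwrite('pics/c5.png',c)"
```

```text
(325, 390, 3) (513, 399, 3)
```

View pics/c5.png

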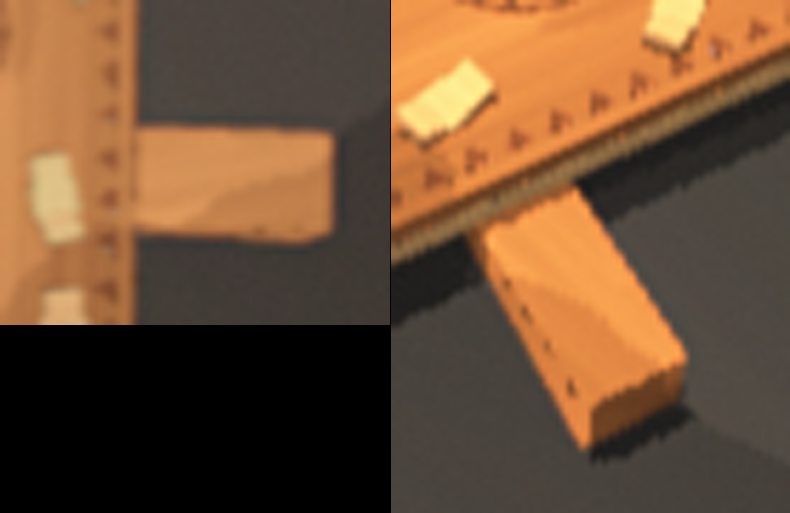

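```bash

python3 -c "
from h import *
t=load('top2');s=load('side2')
e=at_z(t,335.5,223.0,54);k=at_z(t,365.8,222.9,40);print(e,k,np.linalg.norm((e-k)[:2]))
f=lambda x,y:(255+(x-391)/5.7-.42,250+y/5.7-.42)
a=at_z(s,*f(480,232),26);b=at_z(s,*f(578,187),26);c=at_z(s,*f(592,407),40);d=at_z(s,*f(686,355),40);print(a,b,c,d,np.linalg.norm(a-b),np.linalg.norm(c-d),np.linalg.norm(((a+b)/2-(c+d)/2)[:2]))
# predicted level corners
xb=np.array([np.cos(-.1165),np.sin(-.1165)]);yb=np.array([-xb[1],xb[0]]);C=np.array([521.1,-3.4])
for sx,sy in((1,-1),(-1,-1),(1,1),(-1,1)):
  P=C+140*sx*xb+120*sy*yb;print(sx,sy,P.round(1),'top',proj(t,[*P,54]).round(1),'side',proj(s,[*P,54]).round(1),proj(s,[*P,52]).round(1))
"
```

```text
[ 498.09436446 -121.59994018   54.        ] [ 494.68676192 -207.37052763   40.        ] 85.83825153805448
[ 485.55394589 -121.35471033   26.        ] [ 526.9485976  -126.42287283   26.        ] [ 477.59413427 -202.68846653   40.        ] [ 516.10766593 -205.63877077   40.        ] 41.70375835639719 38.62636944207989 80.82335583363331
1 -1 [ 646.2 -138.9] top [336.  168.5] side [335.3 253.5] [335.2 254. ]
-1 -1 [ 368.1 -106.3] top [334.7 273.6] side [216.9 307.9] [217.  308.4]
1 1 [674.1  99.5] top [248.  163.2] side [283.2 182.8] [283.2 183.4]
-1 1 [396.  132.1] top [241.4 268.4] side [179.8 221.7] [180.  222.2]
```

```bash

python3 -c "
from h import *
t=load('top2');s=load('side2')
f=lambda x,y:(220+x/2.2-.27,145+y/2.2-.27)
g=lambda x,y:(160+(x-396)/2.1-.27,160+y/2.1-.27)
a=at_z(t,*f(161,156),67);b=at_z(t,*f(151,249),67);v=a-b
print(a,b,np.linalg.norm(v),np.arctan2(v[1],v[0]))
print(tri(t,f(161,156),s,g(592,158)),tri(t,f(151,249),s,g(498,190)))
k=tri(t,f(167,70),s,g(686,128));print('blade',k)
G=a-v/np.linalg.norm(v)*55;print(G)
plan(G[0],G[1],110,-.17)
"
python3 -m handwheel '[[[0,0,6.7],[0,0,0],0],[[0,0,6.7],[0,0,0],0],[[0,0,6.7],[0,0,0],0],[[0,0,6.7],[0,0,0],0],[[0,0,6.7],[0,0,0],0]]' >/dev/null
python3 -m handwheel '[[[0,0,6.7],[0,0,0],0],[[0,0,6.7],[0,0,0],0],[[0,0,6.7],[0,0,0],0],[[0,0,6.7],[0,0,0],0],[[0,0,6.7],[0,0,0],0]]' >/dev/null
python3 -m handwheel '[[[0,0,6.7],[0,0,0],0],[[0,0,6.7],[0,0,0],0],[[0,0,6.0],[0,0,0],0],[[0,0,6.0],[0,0,0],0],[[0,0,0],[0,0,0],0]]'
python3 -c "
from h import *
plan(466,0,110,-.17)"

```

```text
[522.58492338  -9.00533965  67.        ] [415.2676844   11.16398451  67.        ] 109.19611448794082 -0.18577407313759484
(array([518.93407955,  -7.5833412 ,  70.59429601]), np.float64(6.554940500373588)) (array([413.94696674,  11.92238665,  71.33952179]), np.float64(2.5661312835334216))
blade (array([627.59530747, -25.47975831,  62.47767988]), np.float64(0.08349853390239739))
[468.53127714   1.15356421  67.        ]
t 9.05 pos [ 474.6 -377.6  225.3] rot [-3.1415e+00  4.0000e-04  1.4496e+00] w 85.4 F [ 0.9  0.8 -0.8] q [ 0.32  0.62  0.49  1.66 -0.34  0.95  0.82]
turn tool z deg -87.2 (alt 92.8 ) then shift mm [ 70.  372.3 115.3] norm 396.0
clock: 10.3
eef_pos: [476.9, -373.3, 224.3]
tool_rot: [-3.139, 0.001, -0.159]
force: [-0.5, 0.8, -0.0]
width: 85.9
gripper_force: 0.0
t 10.3 pos [ 476.9 -373.3  224.3] rot [-3.1394e+00  8.0000e-04 -1.5900e-01] w 85.9 F [-0.5  0.8 -0. ] q [ 0.09  0.75  0.94  1.67 -0.67  1.08 -0.49]
turn tool z deg 0.63 (alt -179.4 ) then shift mm [ -73.9 -366.1  114.3] norm 390.5
```

```bash

python3 -m handwheel '[[[0,0,0.7],[-0.0074,-0.0367,0.01],0],[[0,0,0],[-0.0074,-0.0367,0.01],0],[[0,0,0],[-0.0074,-0.0367,0.01],0],[[0,0,0],[-0.0074,-0.0367,0.01],0],[[0,0,0],[-0.0074,-0.0367,0.01],0]]' >/dev/null
python3 -m handwheel '[[[0,0,0],[-0.0074,-0.0367,0.01],0],[[0,0,0],[-0.0074,-0.0367,0.01],0],[[0,0,0],[-0.0074,-0.0367,0.01],0],[[0,0,0],[-0.0074,-0.0367,0.01],0],[[0,0,0],[-0.0074,-0.0367,0.01],0]]' >/dev/null
python3 -m handwheel '[[[0,0,0],[0,0,0],0],[[0,0,0],[0,0,0],0],[[0,0,0],[0,0,0],0]]' >/dev/null
python3 -c "
from h import *
plan(467.5,1,53,-.178)"

```

```text
t 11.38 pos [465.   -1.  124.9] rot [-3.1413e+00 -1.0000e-04 -1.6760e-01] w 85.8 F [ 0.2 -0.4  0.2] q [-0.63  0.73  0.9   2.14 -0.91  0.72 -0.85]
turn tool z deg 0.6 (alt -179.4 ) then shift mm [ 2.1 -2.4 71.9] norm 72.0
```

```bash

python3 -m handwheel '[[[0,0,0.6],[0.002,-0.0024,0.03],0],[[0,0,0],[0,0,0.025],0],[[0,0,0],[0,0,0.017],0],[[0,0,0],[0,0,0],0],[[0,0,0],[0,0,0],0]]'
python3 -m handwheel '[[[0,0,0],[0,0,0],0.3],[[0,0,0],[0,0,0],0.5],[[0,0,0],[0,0,0],0.7],[[0,0,0],[0,0,0],1],[[0,0,0],[0,0,0],1]]'
python3 -m handwheel '[[[0,0,0],[0,0,0],1],[[0,0,0],[0,0,0],1],[[0,0,0],[0,0,0],1],[[0,0,0],[0,0,0],1],[[0,0,0],[0,0,0],1]]'

```

```text
clock: 11.8
eef_pos: [467.5, -1.1, 53.1]
tool_rot: [-3.141, 0.0, -0.184]
force: [0.5, -0.4, -0.2]
width: 85.4
gripper_force: 0.0
clock: 12.22
eef_pos: [468.2, 0.7, 53.6]
tool_rot: [-3.14, -0.002, -0.181]
force: [-2.0, 0.1, 21.2]
width: 25.5
gripper_force: 10.8
clock: 12.63
eef_pos: [468.3, 0.6, 53.9]
tool_rot: [-3.14, -0.002, -0.182]
force: [-0.7, 0.6, 11.4]
width: 24.1
gripper_force: 63.0
```

```bash

python3 -m handwheel '[[[0,0,0],[0,0,-0.01],1],[[0,0,0],[0,0,-0.025],1],[[0,0,0],[0,0,-0.035],1],[[0,0,0],[0,0,-0.03],1],[[0,0,0],[0,0,0],1]]'
python3 -m handwheel '[[[0,0,0],[0.0067,0.0361,0],1],[[0,0,0],[0.0067,0.0361,0],1],[[0,0,0],[0.0067,0.0361,0],1],[[0,0,0],[0.0067,0.0361,0],1],[[0,0,0],[0.0067,0.0361,0],1]]'>/dev/null
python3 -m handwheel '[[[0,0,0],[0.0067,0.0361,0],1],[[0,0,0],[0.0067,0.0361,0],1],[[0,0,0],[0.0067,0.0361,0],1],[[0,0,0],[0.0067,0.0361,0],1],[[0,0,0],[0,0,0.02],1]]'>/dev/null
python3 -m handwheel '[[[0,0,0],[0,0,0.04],1],[[0,0,0],[0,0,0.04],1],[[0,0,0],[0,0,0.02],1],[[0,0,0],[0,0,0],1],[[0,0,0],[0,0,0],1]]'
python3 -c "
from h import *
shot('side','side3');crop('side3','c6',160,160,420,384,2.6)
plan(470,-330,1,-.178)"

```

```text
clock: 13.05
eef_pos: [470.2, -0.6, 157.0]
tool_rot: [-3.141, -0.008, -0.182]
force: [1.1, -0.1, -0.9]
width: 23.4
gripper_force: 59.1
clock: 14.3
eef_pos: [467.3, -329.8, 31.9]
tool_rot: [-3.141, 0.002, -0.182]
force: [0.4, -0.4, -0.9]
width: 23.7
gripper_force: 59.3
t 14.35 pos [ 468.2 -330.8   33.3] rot [ 3.1407e+00 -2.0000e-04 -1.8190e-01] w 23.8 F [-0.1  0.3 -0.8] q [ 0.16  0.92  0.67  1.89 -0.92  0.67 -0.35]
turn tool z deg -0.22 (alt 179.8 ) then shift mm [ 1.7 -1.1 32.3] norm 32.4
```

View pics/c6.png

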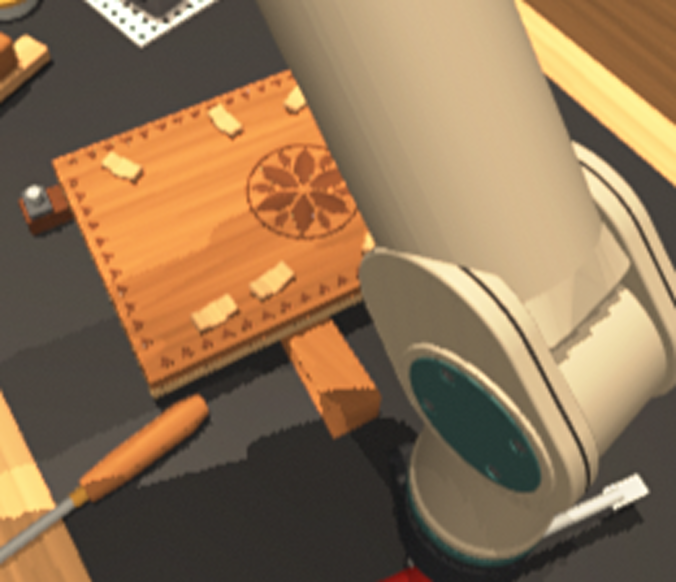

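```bash

python3 -m handwheel '[[[0,0,0],[0,0,0.015],1],[[0,0,0],[0,0,0.01],1],[[0,0,0],[0,0,0.005],1],[[0,0,0],[0,0,0.001],1],[[0,0,0],[0,0,0],1]]'
python3 -m handwheel '[[[0,0,0],[0,0,0.0005],1],[[0,0,0],[0,0,0],1],[[0,0,0],[0,0,0],0.9],[[0,0,0],[0,0,0],0.8],[[0,0,0],[0,0,0],0.7]]'
python3 -m handwheel '[[[0,0,0],[0,0,0],0.5],[[0,0,0],[0,0,0],0.3],[[0,0,0],[0,0,0],0],[[0,0,0],[0,0,0],0],[[0,0,0],[0,0,-0.005],0]]'
python3 -m handwheel '[[[0,0,0],[0,0,-0.02],0],[[0,0,0],[0,0,-0.03],0],[[0,0,0],[0,0,-0.04],0],[[0,0,0],[0,0,-0.04],0],[[0,0,0],[0,0,-0.04],0]]'

```

```text
clock: 14.77
eef_pos: [468.3, -330.3, 2.1]
tool_rot: [3.141, -0.0, -0.182]
force: [0.4, -0.0, -1.8]
width: 23.7
gripper_force: 59.3
clock: 15.18
eef_pos: [468.3, -330.3, 1.5]
tool_rot: [3.141, -0.0, -0.182]
force: [-0.3, -0.0, 0.6]
width: 25.6
gripper_force: 0.0
clock: 15.6
eef_pos: [467.7, -329.7, 5.7]
tool_rot: [-3.141, 0.001, -0.182]
force: [-0.8, 0.1, 0.8]
width: 83.8
gripper_force: 0.0
clock: 16.02
eef_pos: [467.4, -330.0, 178.2]
tool_rot: [3.142, 0.001, -0.183]
force: [1.3, 0.1, 0.3]
width: 85.5
gripper_force: 0.0
```

```bash

python3 -m handwheel '[[[0,0,-6.5],[0,0,0],0],[[0,0,-6.5],[0,0,0],0],[[0,0,-6.5],[0,0,0],0],[[0,0,-6.5],[0,0,0],0],[[0,0,-6.5],[0,0,0],0]]'>/dev/null
python3 -m handwheel '[[[0,0,0],[0.011,-0.0399,0],0],[[0,0,0],[0.011,-0.0399,0],0],[[0,0,0],[0.011,-0.0399,0],0],[[0,0,0],[0.011,-0.0399,0],0],[[0,0,0],[0.011,-0.0399,0],0]]'>/dev/null
python3 -m handwheel '[[[0,0,0],[0.011,-0.0399,0],0],[[0,0,0],[0.011,-0.0399,0],0],[[0,0,0],[0.011,-0.0399,0],0],[[0,0,0],[0.011,-0.0399,0],0],[[0,0,0],[0,0,0],0]]'
python3 -c "
from h import *
shot('top','top3'); print(diff('top0','top3',155,235,210,305))
plan(394.8,287.4,100,.384)"

```

```text
clock: 17.27
eef_pos: [422.5, 49.4, 175.5]
tool_rot: [-3.135, 0.002, 0.4]
force: [-0.8, -0.2, 1.1]
width: 85.3
gripper_force: 0.0
0
t 17.32 pos [423.7  45.  176. ] rot [-3.1391e+00  8.0000e-04  3.9590e-01] w 85.4 F [ 0.2 -1.1  0.3] q [-0.72  0.53  0.8   2.19 -0.62  0.67 -0.65]
turn tool z deg 0.68 (alt -179.3 ) then shift mm [  64.  -235.6   76. ] norm 255.7
```

```bash

python3 -c "
from h import *
t=load('top0');print([at_z(t,80+x/3.75-.37,145+y/3.75-.37,65).round(1) for x,y in((346,446),(374,435),(411,512),(383,524))])"
python3 -m handwheel '[[[0,0,0.6],[0.0105,-0.0393,0],0],[[0,0,0],[0.0107,-0.0393,0.01],0],[[0,0,0],[0.0107,-0.0393,0.01],0],[[0,0,0],[0.0107,-0.0393,0.015],0],[[0,0,0],[0.0107,-0.0393,0.02],0]]'>/dev/null
python3 -m handwheel '[[[0,0,0],[0.0107,-0.0393,0.02],0],[[0,0,0],[0,0,0],0],[[0,0,0],[0,0,0],0]]'>/dev/null
python3 -c "
from h import *
plan(394.8,287.4,27,.384)"

```

```text
[array([417.5, 307.7,  65. ]), array([423.9, 288.5,  65. ]), array([371.5, 264.7,  65. ]), array([364.5, 283.8,  65. ])]
t 17.98 pos [398.3 274.5 104.3] rot [3.1407e+00 1.2000e-03 3.7830e-01] w 85.3 F [ 0.9  0.1 -0.4] q [-1.12  0.72  0.71  2.1  -0.82  0.62 -1.03]
turn tool z deg -0.33 (alt 179.7 ) then shift mm [  1.6 -13.2  77.3] norm 78.5
```

```bash

python3 -m handwheel '[[[0,0,-0.3],[0.0015,-0.0128,0],0],[[0,0,0],[0,0,0.03],0],[[0,0,0],[0,0,0.03],0],[[0,0,0],[0,0,0.016],0],[[0,0,0],[0,0,0],0]]'>/dev/null
python3 -m handwheel '[[[0,0,0],[0,0,0],0],[[0,0,0],[0,0,0],0.3],[[0,0,0],[0,0,0],0.5],[[0,0,0],[0,0,0],0.7],[[0,0,0],[0,0,0],1]]'
python3 -m handwheel '[[[0,0,0],[0,0,0],1],[[0,0,0],[0,0,0],1],[[0,0,0],[0,0,0],1],[[0,0,0],[0,0,0],1],[[0,0,0],[0,0,0],1]]'
python3 -c "
from h import *
plan(480,300,130,-.1165)"

```

```text
clock: 18.82
eef_pos: [395.7, 286.7, 30.1]
tool_rot: [-3.141, -0.002, 0.38]
force: [-0.2, -0.5, -0.3]
width: 39.0
gripper_force: 0.0
clock: 19.23
eef_pos: [395.4, 286.9, 30.0]
tool_rot: [-3.14, -0.001, 0.381]
force: [-1.7, 0.3, 6.3]
width: 27.4
gripper_force: 59.7
t 19.23 pos [395.4 286.9  30. ] rot [-3.1405e+00 -1.1000e-03  3.8070e-01] w 27.4 F [-1.7  0.3  6.3] q [-1.03  0.83  0.53  2.12 -0.99  0.47 -0.91]
turn tool z deg 28.49 (alt -151.5 ) then shift mm [  82.5  -22.8 -100. ] norm 131.6
```

```bash

python3 -m handwheel '[[[0,0,0],[0,0,-0.03],1],[[0,0,0],[0,0,-0.04],1],[[0,0,0],[0,0,-0.04],1],[[0,0,7.1],[0,0,-0.02],1],[[0,0,7.1],[0,0,0],1]]'>/dev/null
python3 -m handwheel '[[[0,0,7.1],[0,0,0],1],[[0,0,7.1],[0,0,0],1],[[0,0,0],[0,0,0],1],[[0,0,0],[0,0,0],1]]'
python3 -c "
from h import *
t=load('top0');print('mallet',at_z(t,271,127,10),at_z(t,274,92,225),'glue',at_z(t,205,135,50))
plan(575,-144.6,160,-.1165)"

```

```text
clock: 19.98
eef_pos: [394.9, 286.3, 159.1]
tool_rot: [3.141, 0.0, -0.112]
force: [0.5, 0.1, -0.5]
width: 27.2
gripper_force: 59.5
mallet [792.85012998  25.95912091  10.        ] [794.64043908  31.03110137 225.        ] glue [763.71950016 214.36966382  50.        ]
t 19.98 pos [394.9 286.3 159.1] rot [ 3.1409e+00  1.0000e-04 -1.1180e-01] w 27.2 F [ 0.5  0.1 -0.5] q [-1.29  0.71  0.96  2.05 -0.81  0.82 -1.52]
turn tool z deg 0.27 (alt -179.7 ) then shift mm [229.  407.   -0.9] norm 467.0
```

```bash

python3 -m handwheel '[[[0,0,0.27],[0.0191,0.0339,0],1],[[0,0,0],[0.0191,0.0339,0],1],[[0,0,0],[0.0191,0.0339,0],1],[[0,0,0],[0.0191,0.0339,0],1],[[0,0,0],[0.0191,0.0339,0],1]]'>/dev/null
python3 -m handwheel '[[[0,0,0],[0.0191,0.0339,0],1],[[0,0,0],[0.0191,0.0339,0],1],[[0,0,0],[0.0191,0.0339,0],1],[[0,0,0],[0.0191,0.0339,0],1],[[0,0,0],[0.0191,0.0339,0],1]]'>/dev/null
python3 -m handwheel '[[[0,0,0],[0.0191,0.0339,0],1],[[0,0,0],[0.0191,0.0339,0],1],[[0,0,0],[0,0,0],1],[[0,0,0],[0,0,0],1],[[0,0,0],[0,0,0],1]]'>/dev/null
python3 -c "
from h import *
shot('top','top4');plan(575,-144.6,86,-.1165)"

```

```text
t 21.28 pos [ 573.7 -143.4  158.7] rot [-3.1398e+00  1.4000e-03 -1.1770e-01] w 27.2 F [ 1.1 -0.2 -0.9] q [-0.29  0.79  0.85  1.77 -0.73  0.93 -0.81]
turn tool z deg -0.07 (alt 179.9 ) then shift mm [ 1.5  1.  72.7] norm 72.7
```

```bash

python3 -m handwheel '[[[0,0,0],[0.0015,0.001,0.03],1],[[0,0,0],[0,0,0.03],1],[[0,0,0],[0,0,0.0125],1],[[0,0,0],[0,0,0],1],[[0,0,0],[0,0,0],1]]'
python3 -c "
from h import *
plan(575,-144.6,85.5,-.1165)"

```

```text
clock: 21.7
eef_pos: [575.3, -144.9, 86.5]
tool_rot: [-3.141, 0.001, -0.118]
force: [0.6, -0.6, -0.4]
width: 27.4
gripper_force: 60.1
t 21.7 pos [ 575.3 -144.9   86.5] rot [-3.1411e+00  1.2000e-03 -1.1810e-01] w 27.4 F [ 0.6 -0.6 -0.4] q [-0.24  0.88  0.76  1.81 -0.83  0.8  -0.74]
turn tool z deg -0.09 (alt 179.9 ) then shift mm [-0.3 -0.2  1. ] norm 1.1
```

```bash

python3 -m handwheel '[[[0,0,0],[0,-0.01,0.001],1],[[0,0,0],[0,-0.015,0],1],[[0,0,0],[0,-0.015,0],1],[[0,0,0],[0,-0.015,0],1],[[0,0,0],[0,-0.015,0],1]]'
python3 -m handwheel '[[[0,0,0],[0,-0.015,0],1],[[0,0,0],[0,-0.015,0],1],[[0,0,0],[0,-0.015,0],1],[[0,0,0],[0,-0.015,0],1],[[0,0,0],[0,-0.015,0],1]]'
python3 -c "
from h import *
plan(608,137.5,85.5,-.1165)"

```

```text
clock: 22.12
eef_pos: [584.5, -74.4, 86.4]
tool_rot: [-3.141, -0.001, -0.119]
force: [-0.1, 0.2, -1.0]
width: 27.3
gripper_force: 60.1
clock: 22.53
eef_pos: [593.3, 0.2, 86.4]
tool_rot: [-3.141, -0.001, -0.118]
force: [0.3, 0.0, -0.2]
width: 27.4
gripper_force: 60.1
t 22.53 pos [5.933e+02 2.000e-01 8.640e+01] rot [-3.1407e+00 -9.0000e-04 -1.1830e-01] w 27.4 F [ 0.3  0.  -0.2] q [-0.5   0.89  0.78  1.82 -0.85  0.81 -0.97]
turn tool z deg -0.1 (alt 179.9 ) then shift mm [  -1.4 -138.1    0.9] norm 138.1
```

```bash

python3 -m handwheel '[[[0,0,0],[0,-0.015,0.0008],1],[[0,0,0],[0,-0.015,0],1],[[0,0,0],[0,-0.015,0],1],[[0,0,0],[0,-0.015,0],1],[[0,0,0],[0,-0.015,0],1]]'
python3 -m handwheel '[[[0,0,0],[0,-0.015,0],1],[[0,0,0],[0,-0.015,0],1],[[0,0,0],[0,-0.015,0],1],[[0,0,0],[0,-0.013,0],1],[[0,0,0],[0,0,0],1]]'
python3 -m handwheel '[[[0,0,0],[0,0,-0.03],1],[[0,0,0],[0,0.02,-0.03],1],[[0,0,0],[0,0.03,-0.015],1],[[0,0,0],[-0.027,0.03,0],1],[[0,0,0],[-0.027,0.03,0],1]]'
python3 -m handwheel '[[[0,0,0],[-0.027,0.03,0],1],[[0,0,0],[-0.027,0.03,0],1],[[0,0,0],[-0.027,0.03,0],1],[[0,0,0],[0,0.04,0],1],[[0,0,0],[0,0.04,0],1]]'>/dev/null
python3 -c "
from h import *
plan(439.9,-128.8,85.5,-.1165)
shot('side','side4');crop('side4','c7',120,120,400,330,2.8)"

```

```text
clock: 22.95
eef_pos: [602.0, 74.3, 85.4]
tool_rot: [-3.141, -0.0, -0.119]
force: [0.4, -0.1, -0.8]
width: 27.2
gripper_force: 60.1
clock: 23.37
eef_pos: [608.9, 135.1, 84.7]
tool_rot: [-3.139, 0.0, -0.114]
force: [-0.2, 0.4, -1.6]
width: 27.2
gripper_force: 60.0
clock: 23.78
eef_pos: [542.7, 24.7, 161.4]
tool_rot: [3.14, -0.004, -0.12]
force: [-0.6, -1.3, -1.4]
width: 27.5
gripper_force: 60.0
t 24.2 pos [ 439.  -132.4  160.2] rot [-3.1399e+00  9.0000e-04 -1.1980e-01] w 27.1 F [ 1.6  0.1 -1.3] q [-0.33  0.62  0.86  2.12 -0.73  0.72 -0.67]
turn tool z deg -0.19 (alt 179.8 ) then shift mm [ 0.5 -3.6 74.7] norm 74.8
```

View pics/c7.png

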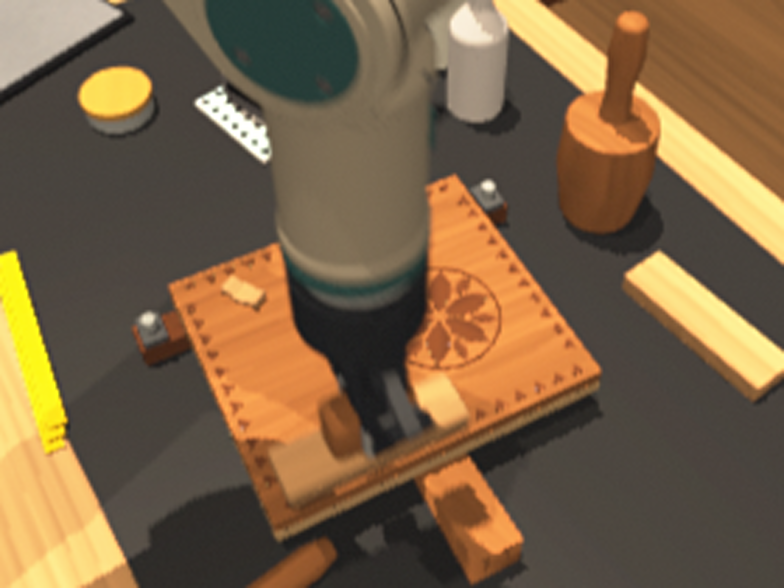

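```bash

python3 -m handwheel '[[[0,0,0],[0,0,0.03],1],[[0,0,0],[0,0,0.03],1],[[0,0,0],[0,0,0.014],1],[[0,0,0],[0,0,0],1],[[0,0,0],[0,0,0],1]]'
python3 -m handwheel '[[[0,0,0],[0,-0.01,0],1],[[0,0,0],[0,-0.015,0],1],[[0,0,0],[0,-0.015,0],1],[[0,0,0],[0,-0.015,0],1],[[0,0,0],[0,-0.015,0],1]]'
python3 -c "
from h import *
plan(473,153,85.5,-.1165)"

```

```text
clock: 24.67
eef_pos: [440.8, -132.5, 86.0]
tool_rot: [3.141, 0.001, -0.122]
force: [0.1, 0.0, -0.7]
width: 27.3
gripper_force: 60.1
clock: 25.08
eef_pos: [450.5, -60.9, 87.2]
tool_rot: [-3.141, -0.002, -0.119]
force: [-0.3, 0.1, -0.1]
width: 27.4
gripper_force: 60.1
t 25.08 pos [450.5 -60.9  87.2] rot [-3.1411e+00 -2.2000e-03 -1.1930e-01] w 27.4 F [-0.3  0.1 -0.1] q [-0.38  0.73  0.7   2.19 -0.94  0.56 -0.66]
turn tool z deg -0.16 (alt 179.8 ) then shift mm [  -2.5 -215.     1.7] norm 215.1
```

```bash

python3 -m handwheel '[[[0,0,0],[0,-0.015,0.0013],1],[[0,0,0],[0,-0.015,0],1],[[0,0,0],[0,-0.015,0],1],[[0,0,0],[0,-0.015,0],1],[[0,0,0],[0,-0.015,0],1]]'
python3 -m handwheel '[[[0,0,0],[0,-0.015,0],1],[[0,0,0],[0,-0.015,0],1],[[0,0,0],[0,-0.015,0],1],[[0,0,0],[0,-0.015,0],1],[[0,0,0],[0,-0.015,0],1]]'
python3 -m handwheel '[[[0,0,0],[0,-0.015,0],1],[[0,0,0],[0,-0.015,0],1],[[0,0,0],[0,-0.015,0],1],[[0,0,0],[0,-0.010,0],1],[[0,0,0],[0,0,0],1]]'
python3 -m handwheel '[[[0,0,0],[0,0,-0.03],1],[[0,0,0],[0,0,-0.03],1],[[0,0,0],[0,-0.03,-0.03],1],[[0,0,0],[0,-0.03,0],1],[[0,0,0],[0,0,0],1]]'
python3 -c "
from h import *
plan(400,287,60,.384)
shot('top','top5');crop('top5','c8',140,120,410,320,2.9)"

```

```text
clock: 25.5
eef_pos: [459.3, 13.9, 85.9]
tool_rot: [-3.141, -0.002, -0.119]
force: [0.3, 0.1, -1.1]
width: 27.5
gripper_force: 60.1
clock: 25.92
eef_pos: [468.1, 88.5, 86.0]
tool_rot: [-3.14, -0.002, -0.119]
force: [1.0, -0.6, -1.9]
width: 27.4
gripper_force: 60.1
clock: 26.33
eef_pos: [474.4, 144.7, 85.3]
tool_rot: [-3.139, -0.001, -0.115]
force: [-0.1, -0.5, -1.3]
width: 27.0
gripper_force: 60.0
clock: 26.75
eef_pos: [482.7, 206.5, 175.7]
tool_rot: [-3.136, -0.003, -0.113]
force: [-0.6, 1.0, -2.0]
width: 27.4
gripper_force: 59.9
t 26.75 pos [482.7 206.5 175.7] rot [-3.1359e+00 -3.0000e-03 -1.1270e-01] w 27.4 F [-0.6  1.  -2. ] q [-1.03  0.71  0.94  1.94 -0.76  0.88 -1.37]
turn tool z deg -28.46 (alt 151.5 ) then shift mm [ -46.5 -105.6  115.7] norm 163.3
```

View pics/c8.png

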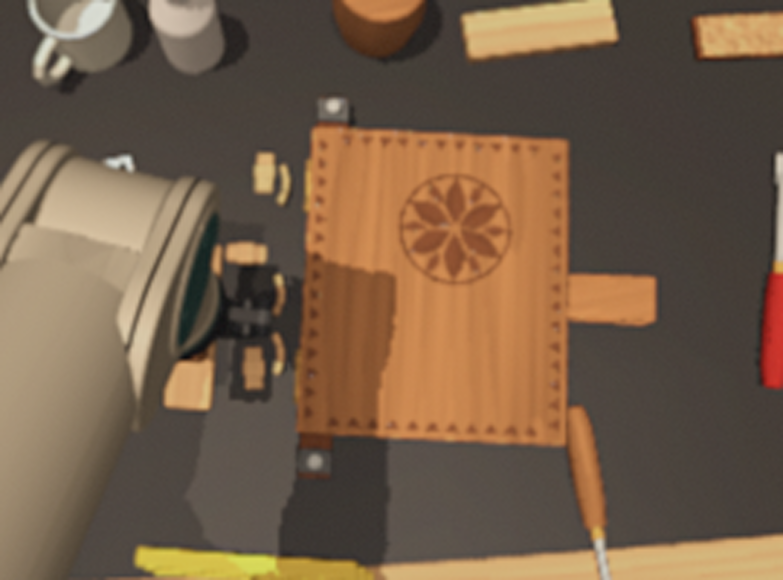

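```bash

python3 -m handwheel '[[[0,0,-7.1],[0,0,0],1],[[0,0,-7.1],[0,0,0],1],[[0,0,-7.1],[0,0,0],1],[[0,0,-7.1],[0,0,0],1],[[0,0,0],[0,0,0],1]]'>/dev/null
python3 -m handwheel '[[[0,0,0],[-0.0155,-0.035,0],1],[[0,0,0],[-0.0155,-0.035,0],1],[[0,0,0],[-0.0155,-0.035,0.03],1],[[0,0,0],[0,0,0.03],1],[[0,0,0],[0,0,0],1]]'>/dev/null
python3 -m handwheel '[[[0,0,0],[0,0,0.03],1],[[0,0,0],[0,0,0],1],[[0,0,0],[0,0,0],1]]'>/dev/null
python3 -c "
from h import *
plan(395.4,286.9,31,.381)"

```

```text
t 27.88 pos [404.  275.   88.8] rot [3.1403e+00 1.4000e-03 3.7100e-01] w 27.5 F [-0.1 -0.1 -0.7] q [-1.08  0.74  0.66  2.09 -0.83  0.59 -1.02]
turn tool z deg -0.57 (alt 179.4 ) then shift mm [ -3.6 -14.2  57.8] norm 59.6
```

```bash

python3 -m handwheel '[[[0,0,-0.57],[-0.0036,-0.0142,0],1],[[0,0,0],[0,0,0.025],1],[[0,0,0],[0,0,0.02],1],[[0,0,0],[0,0,0.01],1],[[0,0,0],[0,0,0],1]]'
python3 -m handwheel '[[[0,0,0],[0,0,0.003],1],[[0,0,0],[0,0,0],1],[[0,0,0],[0,0,0],1]]'

```

```text
clock: 28.3
eef_pos: [395.6, 287.9, 33.6]
tool_rot: [3.141, 0.0, 0.383]
force: [0.1, 0.1, -0.9]
width: 27.4
gripper_force: 60.2
clock: 28.55
eef_pos: [395.9, 288.9, 31.5]
tool_rot: [-3.141, -0.002, 0.385]
force: [0.5, 0.2, -2.1]
width: 27.2
gripper_force: 60.2
```

```bash

python3 -m handwheel '[[[0,0,0],[0,0,0.001],1],[[0,0,0],[0,0,0],0.9],[[0,0,0],[0,0,0],0.8],[[0,0,0],[0,0,0],0.6],[[0,0,0],[0,0,0],0.3]]'
python3 -m handwheel '[[[0,0,0],[0,0,0],0],[[0,0,0],[0,0,0],0],[[0,0,0],[0,0,-0.015],0],[[0,0,0],[0,0,-0.035],0],[[0,0,0],[0,0,-0.04],0]]'
python3 -m handwheel '[[[0,0,0],[0,0,-0.04],0],[[0,0,0],[0,0,-0.04],0],[[0,0,0],[0,0,-0.04],0],[[0,0,0],[0,0,0],0],[[0,0,0],[0,0,0],0]]'
python3 -c "
from h import *
a=cv2.resize(cv2.imread('pics/top0.png')[170:227,138:196],None,fx=6.8,fy=6.8,interpolation=2);b=cv2.resize(cv2.imread('pics/side0.png')[110:180,185:250],None,fx=6,fy=6,interpolation=2)
print(a.shape,b.shape)
c=np.zeros((420,785,3),np.uint8);c[:a.shape[0],:a.shape[1]]=a;c[:,395:]=b;cv2.imwrite('pics/c9.png',c)"
```

```text
clock: 28.97
eef_pos: [394.8, 288.8, 29.5]
tool_rot: [-3.141, 0.0, 0.386]
force: [0.4, 0.0, -0.2]
width: 45.1
gripper_force: 0.0
clock: 29.38
eef_pos: [393.5, 287.6, 118.9]
tool_rot: [3.14, 0.005, 0.385]
force: [1.7, 1.7, 0.4]
width: 85.0
gripper_force: 0.0
clock: 29.8
eef_pos: [395.8, 289.5, 241.2]
tool_rot: [-3.14, -0.004, 0.386]
force: [-1.0, 0.2, -1.2]
width: 85.3
gripper_force: 0.0
(388, 394, 3) (420, 390, 3)
```

View pics/c9.png

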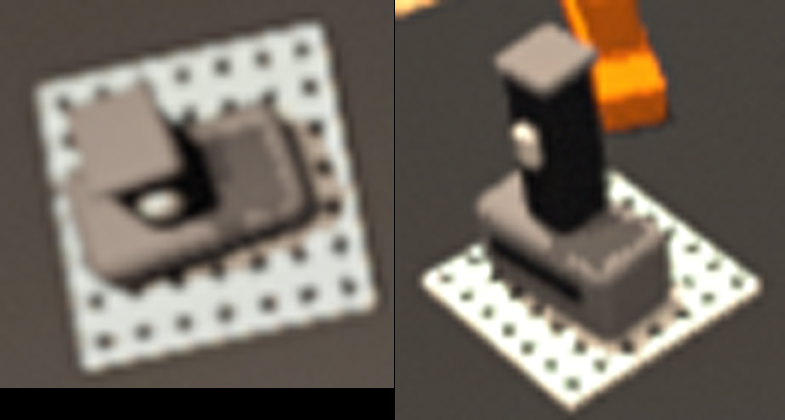

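```bash

python3 -c "
from h import *
t=load('top0');s=load('side0')
f=lambda x,y:(138+x/6.8-.43,170+y/6.8-.43)
g=lambda x,y:(185+(x-395)/6-.42,110+y/6-.42)
A=np.array([at_z(t,*f(*p),149) for p in((68,103),(150,82),(181,168),(96,190))]);print(A.round(1),A.mean(0))
B=np.array([at_z(s,*g(*p),149) for p in((548,22),(597,58),(548,97),(497,66))]);print(B.round(1),B.mean(0))
for X in(A,B):
  for i in range(4):
    v=X[(i+1)%4]-X[i];print(np.linalg.norm(v).round(1),np.degrees(np.arctan2(v[1],v[0])).round(1))
# head top edges at z=56 in top
a=at_z(t,*f(110,283),45);b=at_z(t,*f(300,215),45);v=a-b;print('front edge dir',a,b,np.degrees(np.arctan2(v[1],v[0])))
a=at_z(s,*g(483,237),45);b=at_z(s,*g(595,330),10);print(a,b)
plan(598,329,180,.25)
"
```

```text
[[606.7 346.8 149. ]
 [612.7 317.2 149. ]
 [580.7 306.2 149. ]
 [574.5 336.6 149. ]] [593.6479596  326.71161292 149.        ]
[[604.6 351.8 149. ]
 [610.4 315.6 149. ]
 [579.2 303.  149. ]
 [570.6 335.5 149. ]] [591.17750044 326.47957815 149.        ]
30.2 -78.5
33.8 -161.0
31.0 101.6
33.7 17.5
36.7 -81.0
33.6 -158.0
33.6 104.8
37.7 25.6
front edge dir [558.21560502 358.72328616  45.        ] [581.26712699 283.00639497  45.        ] 106.93253449941749
[554.53573365 350.84846384  45.        ] [583.09579932 297.86153785  10.        ]
t 29.8 pos [395.8 289.5 241.2] rot [-3.1395 -0.0039  0.3862] w 85.3 F [-1.   0.2 -1.2] q [-1.31  0.54  0.94  1.96 -0.55  0.92 -1.27]
turn tool z deg 7.8 (alt -172.2 ) then shift mm [205.7  11.8  61.2] norm 215.0
```

```bash

python3 -m handwheel '[[[0,0,5.5],[0.0,0,0],0],[[0,0,0],[0.0334,0.0035,0],0],[[0,0,0],[0.0334,0.0035,0],0],[[0,0,0],[0.0334,0.0035,0],0],[[0,0,0],[0.0334,0.0035,0],0]]'>/dev/null
python3 -m handwheel '[[[0,0,0],[0.0334,0.0035,0],0],[[0,0,0],[0.0334,0.0035,0],0],[[0,0,0],[0,0,0],0],[[0,0,0],[0,0,0],0],[[0,0,0],[0,0,0],0]]'>/dev/null
python3 -c "
from h import *
plan(592.8,326.6,88,.29)"

```

```text
t 30.63 pos [591.7 325.1 237.4] rot [3.1414 0.004  0.2886] w 85.2 F [-0.1  0.5 -0.5] q [-0.98  0.81  0.86  1.44 -0.63  1.19 -1.31]
turn tool z deg -0.08 (alt 179.9 ) then shift mm [  1.5  -1.1 149.4] norm 149.4
```

```bash

python3 -m handwheel '[[[0,0,0],[0.0015,-0.0011,0.03],0],[[0,0,0],[0,0,0.03],0],[[0,0,0],[0,0,0.03],0],[[0,0,0],[0,0,0.03],0],[[0,0,0],[0,0,0.025],0]]'
python3 -m handwheel '[[[0,0,0],[0,0,0.003],0],[[0,0,0],[0,0,0],0],[[0,0,0],[0,0,0],0],[[0,0,0],[0,0,0],0.3],[[0,0,0],[0,0,0],0.45]]'
python3 -m handwheel '[[[0,0,0],[0,0,0],0.6],[[0,0,0],[0,0,0],0.8],[[0,0,0],[0,0,0],1],[[0,0,0],[0,0,0],1],[[0,0,0],[0,0,0],1]]'
python3 -m handwheel '[[[0,0,0],[0,0,0],1],[[0,0,0],[0,0,0],1],[[0,0,0],[0,0,0],1]]'

```

```text
clock: 31.05
eef_pos: [591.2, 327.6, 92.1]
tool_rot: [-3.141, 0.003, 0.29]
force: [0.5, 0.4, -0.6]
width: 85.5
gripper_force: 0.0
clock: 31.47
eef_pos: [595.1, 327.7, 93.5]
tool_rot: [-3.141, -0.003, 0.29]
force: [-0.4, -0.2, 0.5]
width: 63.9
gripper_force: 0.0
clock: 31.88
eef_pos: [594.3, 328.2, 92.0]
tool_rot: [-3.14, -0.001, 0.29]
force: [-2.3, 3.2, 4.6]
width: 29.2
gripper_force: 62.2
clock: 32.13
eef_pos: [594.2, 328.3, 92.0]
tool_rot: [-3.14, -0.001, 0.29]
force: [-1.2, 2.0, 5.4]
width: 29.5
gripper_force: 62.3
```

```bash

python3 -m handwheel '[[[0,0,0],[0,0,-0.02],1],[[0,0,0],[0,0,-0.04],1],[[0,0,0],[0,0,-0.04],1],[[0,0,0],[0,0,-0.04],1],[[0,0,0],[0,0,-0.036],1]]'
python3 -m handwheel '[[[0,0,0],[-0.0125,0.033,0],1],[[0,0,0],[-0.0125,0.033,0],1],[[0,0,0],[-0.0125,0.033,0],1],[[0,0,0],[-0.0125,0.033,0],1],[[0,0,0],[-0.0125,0.033,0],1]]'>/dev/null
python3 -m handwheel '[[[0,0,0],[-0.0125,0.033,0],1],[[0,0,0],[-0.0125,0.033,0],1],[[0,0,0],[-0.0125,0.033,0],1],[[0,0,0],[-0.0125,0.033,0],1],[[0,0,0],[-0.0125,0.033,0],1]]'>/dev/null
python3 -m handwheel '[[[0,0,0],[0,0,0],1],[[0,0,0],[0,0,0],1],[[0,0,0],[0,0,0],1],[[0,0,0],[0,0,0],1],[[0,0,0],[0,0,0],1]]'
python3 -c "
from h import *
plan(569.1,-24.1,268,.29)"

```

```text
clock: 32.55
eef_pos: [593.8, 326.2, 268.4]
tool_rot: [3.14, 0.001, 0.288]
force: [1.5, 0.7, -3.4]
width: 29.7
gripper_force: 61.4
clock: 33.8
eef_pos: [568.4, -23.0, 266.7]
tool_rot: [-3.141, 0.001, 0.292]
force: [0.1, 0.5, -3.8]
width: 29.3
gripper_force: 61.2
t 33.8 pos [568.4 -23.  266.7] rot [-3.1409e+00  1.1000e-03  2.9200e-01] w 29.3 F [ 0.1  0.5 -3.8] q [-0.54  0.61  0.88  1.72 -0.53  1.07 -0.76]
turn tool z deg 0.12 (alt -179.9 ) then shift mm [ 0.3  1.2 -1.3] norm 1.8
```

```bash

python3 -m handwheel '[[[0,0,0],[0,0.001,-0.0013],1],[[0,0,0],[0,0,0],1],[[0,0,0],[0,0,0],1],[[0,0,0],[0,0,0],1],[[0,0,0],[0,0,0],1]]'
python3 -c "
from h import *
shot('side','side6');shot('top','top6')
a=cv2.resize(cv2.imread('pics/side6.png')[130:350,150:400],None,fx=1.6,fy=1.6,interpolation=2);b=cv2.resize(cv2.imread('pics/top6.png')[140:290,180:430],None,fx=1.6,fy=1.6,interpolation=2)
c=np.zeros((352,800,3),np.uint8);c[:,:400]=a;c[:240,400:]=b;cv2.imwrite('pics/c10.png',c)"
```

```text
clock: 34.22
eef_pos: [568.8, -25.4, 268.7]
tool_rot: [-3.142, 0.0, 0.29]
force: [0.2, 0.9, -4.5]
width: 29.6
gripper_force: 61.2
```

View pics/c10.png

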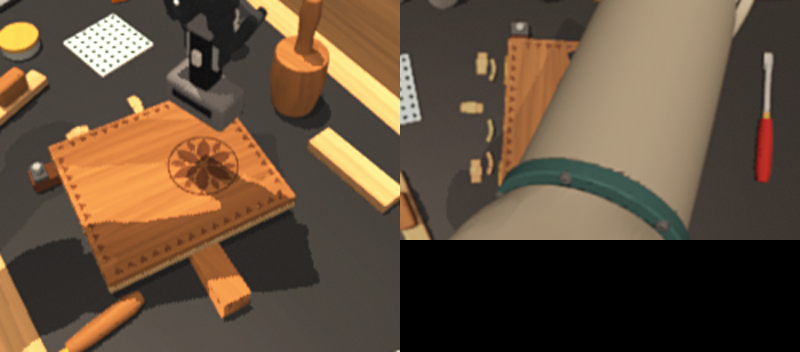

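```bash
python3 -c "
from h import *
s=load('side6');print(at_z(s,150+203/1.6-.3,130+164.5/1.6-.3,54));t=load('top5');print(at_z(t,140+455/2.9-.33,120+228/2.9-.33,54))"
python3 -m handwheel '[[[0,0,0],[0,0,0],1],[[0,0,0],[0,0,0],1],[[0,0,0],[0,0,0],1],[[0,0,0],[0,0,0],1],[[0,0,0],[0,0,0],1]]'
python3 -m handwheel '[[[0,0,0],[0,0,0],1],[[0,0,0],[0,0,0],1],[[0,0,0],[0,0,0],1],[[0,0,0],[0,0,0],1],[[0,0,0],[0,0,0],1]]'>/dev/null
python3 -m handwheel '[[[0,0,0],[0,0,0],1],[[0,0,0],[0,0,0],1],[[0,0,0],[0,0,0],1],[[0,0,0],[0,0,0],1],[[0,0,0],[0,0,0],1]]'>/dev/null
python3 -m handwheel '[[[0,0,0],[0,0,0],1],[[0,0,0],[0,0,0],1],[[0,0,0],[0,0,0],1],[[0,0,0],[0,0,0],1],[[0,0,0],[0,0,0],1]]'>/dev/null
python3 -m handwheel '[[[0,0,0],[0,0,0],1],[[0,0,0],[0,0,0],1],[[0,0,0],[0,0,0],1],[[0,0,0],[0,0,0],1],[[0,0,0],[0,0,0],1]]'>/dev/null
python3 -m handwheel '[[[0,0,0],[0,0,0],1],[[0,0,0],[0,0,0],1],[[0,0,0],[0,0,0],1],[[0,0,0],[0,0,0],1],[[0,0,0],[0,0,0],1]]'>/dev/null
python3 -m handwheel '[[[0,0,0],[0,0,0],1],[[0,0,0],[0,0,0],1],[[0,0,0],[0,0,0],1],[[0,0,0],[0,0,0],1],[[0,0,0],[0,0,0],1]]'>/dev/null
python3 -m handwheel '[[[0,0,0],[0,0,0],1],[[0,0,0],[0,0,0],1],[[0,0,0],[0,0,0],1],[[0,0,0],[0,0,0],1],[[0,0,0],[0,0,0],1]]'>/dev/null
python3 -m handwheel '[[[0,0,0],[0,0,0],1],[[0,0,0],[0,0,0],1],[[0,0,0],[0,0,0],1],[[0,0,0],[0,0,0],1],[[0,0,0],[0,0,0],1]]'>/dev/null
python3 -m handwheel '[[[0,0,0],[0,0,0],1],[[0,0,0],[0,0,0],1],[[0,0,0],[0,0,0],1],[[0,0,0],[0,0,0],1],[[0,0,0],[0,0,0],1]]'>/dev/null
python3 -m handwheel '[[[0,0,0],[0,0,0],1],[[0,0,0],[0,0,0],1],[[0,0,0],[0,0,0],1],[[0,0,0],[0,0,0],1],[[0,0,0],[0,0,0],1]]'
python3 -c "
from h import *
plan(594.2,328.3,268,.29)"
```

```text
[570.41572227 -21.01600387  54.        ]
[570.09650058 -24.19019797  54.        ]
clock: 34.73
eef_pos: [568.8, -25.6, 268.6]
tool_rot: [-3.142, 0.0, 0.289]
force: [-0.3, 0.1, -3.5]
width: 29.2
gripper_force: 61.2
clock: 38.9
eef_pos: [568.8, -25.5, 268.7]
tool_rot: [-3.142, -0.0, 0.29]
force: [-0.1, 1.1, -3.4]
width: 29.2
gripper_force: 61.2
t 38.9 pos [568.8 -25.5 268.7] rot [-3.1415 -0.      0.2895] w 29.2 F [-0.1  1.1 -3.4] q [-0.54  0.61  0.88  1.72 -0.53  1.07 -0.76]
turn tool z deg -0.03 (alt 180.0 ) then shift mm [ 125.5 -331.8    0.7] norm 354.7
```

```bash

python3 -m handwheel '[[[0,0,0],[0.01255,-0.0332,0],1],[[0,0,0],[0.01255,-0.0332,0],1],[[0,0,0],[0.01255,-0.0332,0],1],[[0,0,0],[0.01255,-0.0332,0],1],[[0,0,0],[0.01255,-0.0332,0],1]]'>/dev/null
python3 -m handwheel '[[[0,0,0],[0.01255,-0.0332,0],1],[[0,0,0],[0.01255,-0.0332,0],1],[[0,0,0],[0.01255,-0.0332,0],1],[[0,0,0],[0.01255,-0.0332,0],1],[[0,0,0],[0.01255,-0.0332,0],1]]'>/dev/null
python3 -m handwheel '[[[0,0,0],[0,0,0.03],1],[[0,0,0],[0,0,0.04],1],[[0,0,0],[0,0,0.04],1],[[0,0,0],[0,0,0],1],[[0,0,0],[0,0,0],1]]'
python3 -m handwheel '[[[0,0,0],[0,0,0.03],1],[[0,0,0],[0,0,0.02],1],[[0,0,0],[0,0,0],1],[[0,0,0],[0,0,0],1],[[0,0,0],[0,0,0],1]]'
python3 -c "
from h import *
plan(594.2,328.3,92,.29)"
```

```text
clock: 40.15
eef_pos: [592.7, 328.2, 156.8]
tool_rot: [3.141, 0.005, 0.289]
force: [-0.3, -0.4, -1.9]
width: 29.3
gripper_force: 61.4
clock: 40.57
eef_pos: [596.6, 328.7, 112.0]
tool_rot: [-3.141, -0.005, 0.29]
force: [0.7, -0.7, -3.1]
width: 29.0
gripper_force: 61.5
t 40.57 pos [596.6 328.7 112. ] rot [-3.1413 -0.0051  0.2896] w 29.0 F [ 0.7 -0.7 -3.1] q [-0.94  0.94  0.77  1.54 -0.75  0.97 -1.23]
turn tool z deg -0.02 (alt 180.0 ) then shift mm [-2.4 -0.3 20. ] norm 20.2
```

```bash

python3 -m handwheel '[[[0,0,0],[-0.0015,0,0.01],1],[[0,0,0],[0,0,0.005],1],[[0,0,0],[0,0,0.002],1],[[0,0,0],[0,0,0],1],[[0,0,0],[0,0,0],1]]'
python3 -m handwheel '[[[0,0,0],[0,0,0.001],1],[[0,0,0],[0,0,0],1],[[0,0,0],[0,0,0.001],1],[[0,0,0],[0,0,0],1],[[0,0,0],[0,0,0],1]]'

```

```text
clock: 40.98
eef_pos: [592.9, 328.2, 92.0]
tool_rot: [-3.141, -0.0, 0.29]
force: [-1.1, 0.3, -0.6]
width: 29.2
gripper_force: 61.9
clock: 41.4
eef_pos: [593.1, 328.3, 91.9]
tool_rot: [-3.14, -0.001, 0.29]
force: [-4.3, 0.8, 10.6]
width: 29.5
gripper_force: 63.2
```

Contact. Release and retreat straight up, then look.

```bash

python3 -m handwheel '[[[0,0,0],[0,0,-0.0005],1],[[0,0,0],[0,0,0],0.9],[[0,0,0],[0,0,0],0.8],[[0,0,0],[0,0,0],0.6],[[0,0,0],[0,0,0],0.3]]'
python3 -m handwheel '[[[0,0,0],[0,0,0],0],[[0,0,0],[0,0,0],0],[[0,0,0],[0,0,0],0],[[0,0,0],[0,0,-0.02],0],[[0,0,0],[0,0,-0.03],0]]'
python3 -m handwheel '[[[0,0,0],[0,0,-0.04],0],[[0,0,0],[0,0,-0.04],0],[[0,0,0],[0,0,-0.03],0],[[0,0,0],[0,0,0],0],[[0,0,0],[-0.02,0,0],0]]'
python3 -m handwheel '[[[0,0,0],[-0.03,-0.025,0],0],[[0,0,0],[-0.03,-0.025,0],0],[[0,0,0],[-0.03,-0.025,0],0],[[0,0,0],[-0.03,-0.025,0],0],[[0,0,0],[-0.03,-0.025,0],0]]'
python3 -m handwheel '[[[0,0,0],[-0.03,-0.025,0],0],[[0,0,0],[-0.02,-0.025,0],0],[[0,0,0],[0,0,0],0],[[0,0,0],[0,0,0],0],[[0,0,0],[0,0,0],0]]'
python3 -c "
from h import *
shot('side','side7');shot('top','top7')
a=cv2.resize(cv2.imread('pics/side7.png')[70:370,100:400],None,fx=1.3,fy=1.3,interpolation=2);b=cv2.resize(cv2.imread('pics/top7.png')[100:330,100:450],None,fx=1.14,fy=1.14,interpolation=2)
c=np.zeros((390,790,3),np.uint8);c[:,:390]=a;c[:b.shape[0],391:391+b.shape[1]]=b[:,:399];cv2.imwrite('pics/c11.png',c);print(diff('side2','side7',255,250,325,340))"
```

```text
clock: 41.82
eef_pos: [593.5, 328.1, 90.7]
tool_rot: [3.142, -0.002, 0.29]
force: [-0.0, -1.1, 0.6]
width: 44.9
gripper_force: 0.0
clock: 42.23
eef_pos: [590.6, 327.5, 137.4]
tool_rot: [3.141, 0.006, 0.289]
force: [0.1, 0.1, 0.7]
width: 85.2
gripper_force: 0.0
clock: 42.65
eef_pos: [577.6, 322.6, 252.5]
tool_rot: [3.141, -0.008, 0.29]
force: [-0.2, -0.7, -0.5]
width: 85.3
gripper_force: 0.0
clock: 43.07
eef_pos: [392.5, 399.6, 249.9]
tool_rot: [-3.141, 0.0, 0.289]
force: [-0.1, -0.2, 0.5]
width: 85.2
gripper_force: 0.0
clock: 43.48
eef_pos: [332.6, 432.6, 250.2]
tool_rot: [3.141, -0.001, 0.29]
force: [0.8, -0.6, 0.9]
width: 85.5
gripper_force: 0.0
222
```

View pics/c11.png

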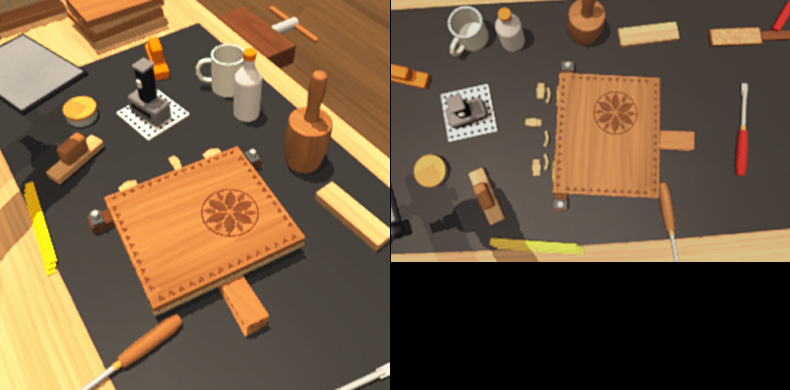

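```bash
python3 -c "
from h import *
for a in('top2','top7'):
  r=load(a)['pixels'][222,325:375].astype(int);print(a,(r[:,0]-r[:,2]).tolist())
print(ctrl.finish_job())"
```

```text
top2 [90, 103, 115, 114, 114, 115, 116, 115, 116, 115, 112, 120, 126, 125, 126, 126, 126, 126, 125, 126, 126, 125, 125, 125, 126, 126, 125, 125, 125, 123, 123, 122, 118, 118, 118, 118, 118, 116, 117, 117, 103, 46, 5, 9, 10, 11, 11, 11, 11, 11]
top7 [119, 120, 118, 114, 114, 115, 114, 115, 116, 116, 111, 121, 126, 125, 126, 125, 125, 126, 125, 125, 126, 126, 125, 125, 125, 125, 124, 123, 125, 124, 125, 125, 125, 124, 125, 125, 125, 126, 127, 126, 112, 52, 9, 12, 13, 14, 14, 13, 13, 12]
the job is handed in; nothing more can be done
None
```

The job is handed in at about 43 s: the wedge holds the board level to within my camera measurements, the gouge and all six chips are on the bench, the rosette was scanned for over 4 s at about 131 mm, and the scanner is back on its plate with the sweeping block back on the bench; the hand-in gave no verdict.

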